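Put the shaft-checking gauges away in their fitted trays

ROBOT

A 6-joint arm with a two-finger parallel gripper is mounted at the origin on the work surface. World frame = base frame: x ahead of the robot, y to its left, z up, the work surface at z = 0. Lengths are in m, angles in rad, forces in N, time in s.
With the tool pointing down it reaches from about 0.3 to 0.85 m from the base axis. Payload 5.4 kg.
Tool frame: the origin (TCP) lies midway between the tips of the shut fingers; the grasp point (between the pads) lies 19 mm behind it (arm.tcp_to_grasp is the distance from the TCP to the grasp point, in m); z points along the fingers, y is the line along which they close (so a half turn about z gives the same grasp; the last joint's range is limited). The gripper opens to 85 mm and grips with 20 to 120 N. Pads are 22 mm wide; open, the fingers measure 114 mm over their backs; the gripper's body (76 mm by 85 mm) begins 54 mm behind the grasp point. The pads swing forward as they close: fully open they stand 13 mm farther back than shut.
Start: joints at [0.976, 0.158, 1.597, -0, 1.386, -0.21], TCP at [0.216, 0.533, 0.231] pointing down, gripper open.
Joint ranges: [-2.91, 2.91], [-0.94, 2.29], [0.18, 2.7], [-1.29, 4.43], [0.17, 2.64], [-3, 3]. Speed limits (rad/s): [2.57, 2.57, 3.14, 3.14, 3.14, 3.14].

INTERFACE

Orientations are given as a rotation vector (axis times angle).
In Python, from station import arm gives the robot as it stands.
- The arm moves only by the shell command python3 -m handwheel 'ROWS' [OPENING]. ROWS is JSON, a list of rows, each an object of numbers: "dx", "dy", "dz": the shift along the tool's x, y, z normalised to -1 to 1, where 1 is 0.5 m; "wx", "wy", "wz": the turn, a rotation vector about the tool's x, y, z normalised to -1 to 1, where 1 is 60 degrees. In form: [{"dx": .., "dy": .., "dz": .., "wx": .., "wy": .., "wz": ..}, ...]. A call has exactly 5 rows; each row shifts and turns the commanded pose from where the row before left it, along the tool's axes as they then stand; what a row does not reach is not made up. A row lasts 1/10 s, in which the tool goes at most 50 mm and 8.59 degrees, less where a joint would pass 70% of its speed; a pose out of reach is approached as far as the arm can. A call with a number of a shift or a turn outside -1 to 1 is refused whole. A call with a gripper value outside its range is refused whole. OPENING is the opening, from 0 (shut) to 1 (fully open), set as the call begins (- or left out, the last holds). The fingers move at their own pace and stop on an object; the grip force is fixed at half the most. Time passes only in rows, so rows that do not move let the fingers close, or fill a call up. It gives the time, the measured TCP pose, the force, the opening and the grip force at its end, in the units of the state.
- arm.observe(): the state, without advancing time (a new reading comes with each control period).
- arm.snapshot(name): name is "scene" or "top"; returns (picture, depth): 480x640x3 uint8, blue, green, red; 480x640 float32, m along the optical axis (not along the pixel's ray), 0 where there is no reading.
- arm.camera_params(name): a dict with "fx", "fy", "cx", "cy" (pixels), "camera_from_world" (4x4, takes a point from world to camera coordinates). Camera axes: x right, y down, z forward; pixel columns grow to the right and rows downward; lengths in m; the calibration is good to about 2 mm. A picture is of the moment at which its call begins. camera_params takes no time and is no camera call.
- arm.sign_off(): hands the job in; it is judged then, once.
The state is a dict: "clock": time; "joints": joint angles; "qvel": joint speeds; "effort": joint torques, N m; "ee_pos": TCP position; "orientation": TCP orientation; "ft_force": force on the tool from outside, world axes, zero at the start; "wrist_torque": the same for the moment, N m; "opening": finger opening in m; "gripper_force": force on a finger pad.
Only numpy, scipy, OpenCV 4.12 (cv2) and the standard library are available. Lean on these libraries where they do the work, as an engineer would, in place of code of your own. Each camera call takes 0.05 s, during which the arm holds its last target. There are 200 camera calls.

TASK

The shafts are checked: put each of the four gauges (large setting ring, small setting ring, vee block, plug gauge) away in the black tray whose yellow well is cut for it, lying flat on the floor of the well. They are precision gauges, so set them down gently rather than letting them drop, and leave the dial stand and the oil bottle alone.

Things in the scene. Friction and masses are not known exactly. Their poses are not given: they have to be found in the camera images.
- ring_large: The larger of two loose steel setting rings (plain ring gauges), lying flat on the bench: outer diameter 64 mm, bore 36 mm, 26 mm high, about 0.4 kg. Origin: centre of its underside, z up. In its tray the lowest 8 mm are sunk, so grip the upper 16 mm of the outside.
- ring_small: The smaller loose steel setting ring, lying flat: outer diameter 46 mm, bore 20 mm, 24 mm high, about 0.2 kg. Origin: centre of its underside, z up. In its tray the lowest 8 mm are sunk, so grip the upper 14 mm of the outside.
- vblock: Loose dark steel vee block standing with its vee up: 70 mm long (its x, along the groove), 42 mm wide (its y), 40 mm high, about 0.65 kg; the groove is 30 mm wide at the top and 15 mm deep. The long sides are flat and plain to grip across. Origin: centre of its underside, z up. Either end may face either way.
- plug_gauge: Loose plug gauge lying on the bench: blue octagonal handle 66 mm long, 24 mm across flats, lying on a flat, two flats upright at the sides; steel plugs at both ends, the longer (26 mm, diameter 21) at +x, the shorter (14 mm, red band) at -x; 106 mm over all, 0.16 kg. Origin: on the axis at mid-handle, 12 mm above what it lies on; x along the gauge. Either end may face either way in its tray.
- tray_ring_large: Fixed black plastic tray, 140 (its x) by 96 (its y) by 14 mm high. Origin: centre of its underside, on the bench; z up. Holds the larger ring: one round well, diameter 80 mm, its floor yellow with a black dot of 36 mm in the middle, centred on the tray; floor 6 mm above the bench, 8 mm deep.
- tray_ring_small: Fixed black plastic tray, 140 (its x) by 96 (its y) by 14 mm high. Origin: centre of its underside, on the bench; z up. Holds the smaller ring: one round well, diameter 62 mm, its floor yellow with a black dot of 20 mm in the middle, centred on the tray; floor 6 mm above the bench, 8 mm deep.
- tray_vblock: Fixed black plastic tray, 140 (its x) by 96 (its y) by 14 mm high. Origin: centre of its underside, on the bench; z up. Holds the vee block: one rectangular well, 86 mm (along the tray's x) by 58 mm, its floor yellow with three thin black lines along x, centred on the tray; floor 6 mm above the bench, 8 mm deep. The block lies along the tray.
- tray_plug: Fixed black plastic tray, 140 (its x) by 96 (its y) by 14 mm high. Origin: centre of its underside, on the bench; z up. Holds the plug gauge: one long well, 124 mm (along the tray's x) by 40 mm, and across its middle a finger channel 44 mm wide, open at both sides; both centred, 8 mm deep, their floor (yellow in the well, black in the channel) 6 mm above the bench. The gauge lies along the tray.
- dial_stand: Bystander: loose magnetic stand, dark steel block 58 x 50 x 52 mm with a red knob, a post 200 mm high and a dial indicator; reaches 57 mm from its middle. Origin: centre of its underside. To be left alone.
- oil_bottle: Bystander: loose amber bottle with a red cap, diameter 56 mm, 130 mm high. Origin: centre of its underside. To be left alone.
There are look-alikes about, which are no part of the job. What is shaped like the ring_large but brown or green is not meant.

How it is judged:
By the outcome, as a careful person would: the job done as asked, in the order asked, and still so for the second after the job is handed in, with the robot touching nothing.
It also fails if it takes over 99 s, if anything falls off the work surface, if the arm or the gripper's body presses on something with over 40 N, if the wrist force passes 120 N, or if a joint passes its speed limit or range.

## Working session

There is one attempt and no reset: what is moved stays moved. The work goes in short steps, Python scripts to look and compute and a shell command to move; the robot and the scene stay as the last step left them, time stands still between calls to the robot, and variables do not carry over. Pictures are saved under pics/ and viewed, at most 14 in all, crops included, and the job is handed in when it is done.

```bash
mkdir -p pics; ls; python3 - <<'E'
from station import arm
import cv2,numpy as np
for n in ("top","scene"):
    p,d=arm.snapshot(n); cv2.imwrite(f"pics/{n}0.png",p); np.save(f"{n}0.npy",d)
    c=arm.camera_params(n); print(n,c["fx"],c["cx"],c["cy"],np.round(c["camera_from_world"],3).tolist())
print(arm.observe()); print(arm.tcp_to_grasp)
E
```

```text
pics
top 444.22977758935104 314.75857298620184 240.8423516755066 [[-0.006, -1.0, 0.027, -0.011], [-0.998, 0.004, -0.064, 0.489], [0.064, -0.028, -0.998, 1.08], [0.0, 0.0, 0.0, 1.0]]
scene 572.7127437888439 319.97982653264484 237.88731498960024 [[0.361, 0.932, -0.008, -0.183], [0.697, -0.275, -0.662, -0.312], [-0.619, 0.234, -0.749, 1.564], [0.0, 0.0, 0.0, 1.0]]
{'clock': 0.1, 'joints': array([ 9.75917162e-01,  1.58998785e-01,  1.59814102e+00, -1.94807732e-06,
        1.38619622e+00, -2.10064769e-01]), 'qvel': array([ 0.00056894, -0.000251  , -0.00384192, -0.00052416,  0.00292475,
        0.0014273 ]), 'effort': array([-1.20439949e-03, -3.96991789e+01, -3.32338428e+01, -4.12791842e-04,
        4.22306650e-03, -4.12412794e-05]), 'ee_pos': array([0.21553106, 0.53247878, 0.2303908 ]), 'orientation': array([-6.00611344e-01, -3.08295070e+00,  2.52030719e-03]), 'ft_force': array([-0.15034806, -0.44045931, -0.34114525]), 'wrist_torque': array([ 0.01883454, -0.01428366, -0.05020962]), 'gripper_force': 0.0, 'opening': 0.08544226448731218}
0.0187
```

View pics/top0.png

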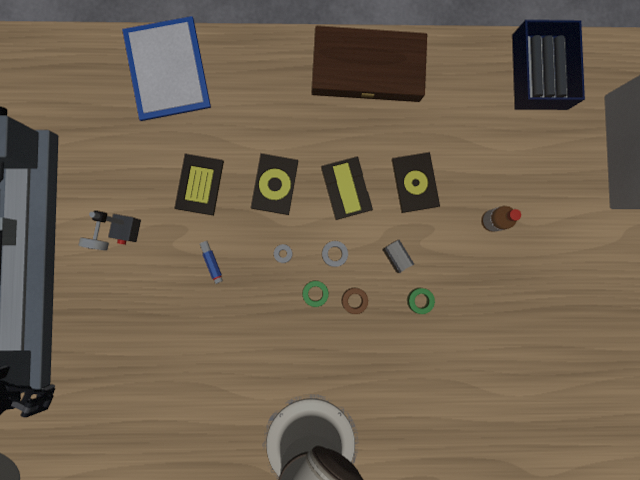

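View pics/scene0.png

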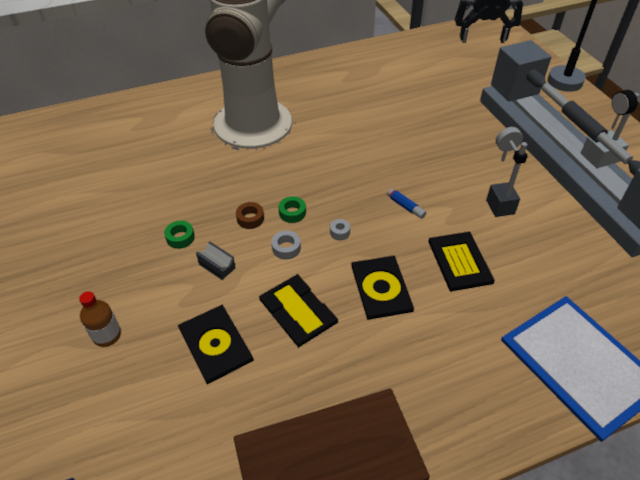

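The top view shows the trays: vee block (199,184), large ring (274,184), plug (347,188), small ring (416,182). The gauges are the small ring (283,253), large ring (335,254), vee block (399,256) and plug gauge (211,263). The green and brown rings are decoys.

```bash
cat > h.py <<'E'
from station import arm
import cv2,numpy as np
from scipy.spatial.transform import Rotation as R
def cast(n,uv,z):
    c=arm.camera_params(n); M=np.array(c["camera_from_world"]); uv=np.atleast_2d(uv).astype(float)
    d=np.c_[(uv[:,0]-c["cx"])/c["fx"],(uv[:,1]-c["cy"])/c["fy"],np.ones(len(uv))]@M[:3,:3]
    o=-M[:3,:3].T@M[:3,3]
    return (o+d*((z-o[2])/d[:,2])[:,None])[:,:2]
def blob(m,ctr):
    "largest blob's pixels near ctr"
    n,l,s,c=cv2.connectedComponentsWithStats(m.astype(np.uint8))
    k=1+np.argmax([a if np.hypot(*(q-ctr))<25 else 0 for a,q in zip(s[1:,4],c[1:])])
    return l==k
def roi(p,ctr,h=40):
    m=np.zeros(p.shape[:2],bool); x,y=ctr; m[y-h:y+h,x-h:x+h]=1; return m
def rect(n,m,z):
    cs=max(cv2.findContours(m.astype(np.uint8),0,cv2.CHAIN_APPROX_NONE)[0],key=len)[:,0]
    w=cast(n,cs,z)*1000
    (c,s,a)=cv2.minAreaRect(w.astype(np.float32))
    if s[0]<s[1]: a+=90; s=s[::-1]
    return np.round(c,1),np.round(s,1),round((a+90)%180-90,1)
E
cat > meas.py <<'E'
from h import *
T={"top":dict(tv=(199,184),tl=(274,184),tp=(347,188),ts=(416,182),rs=(283,253),rl=(335,254),vb=(399,256),pl=(211,263)),
"scene":dict(tv=(461,261),tl=(382,286),tp=(298,310),ts=(215,343),rs=(340,229),rl=(286,244),vb=(216,260),pl=(406,203))}
Z=dict(tv=.014,tl=.014,tp=.014,ts=.014,rs=.024,rl=.026,vb=.04,pl=.012)
for n in T:
    p=cv2.imread(f"pics/{n}0.png"); hsv=cv2.cvtColor(p,cv2.COLOR_BGR2HSV); H,S,V=[hsv[...,i].astype(int) for i in range(3)]
    for k,c in T[n].items():
        r=roi(p,c)
        if k[0]=='t':
            y=blob(r&(H>22)&(H<38)&(S>150)&(V>90),c); b=blob(r&((V<60)|y),c)
            print(n,k,"tray",*rect(n,b,.014),"well",*rect(n,y,.006))
            if k in("tl","ts"):
                f=cv2.findContours(y.astype(np.uint8),cv2.RETR_CCOMP,cv2.CHAIN_APPROX_NONE)[0]
                q=sorted(f,key=len)[-2][:,0]; print("    dot",np.round(cast(n,q.mean(0),.006)*1000,1))
        elif k[0]=='r':
            b=blob(roi(p,c,24)&(S<60)&(V>70),c); print(n,k,*rect(n,b,Z[k]))
            f=cv2.findContours(b.astype(np.uint8),cv2.RETR_CCOMP,cv2.CHAIN_APPROX_NONE)[0]
            if len(f)>1: q=sorted(f,key=len)[-2][:,0]; print("    bore",np.round(cast(n,q.mean(0),Z[k])*1000,1))
        elif k=='vb': print(n,k,*rect(n,blob(roi(p,c,26)&(S<70),c),.04))
        else: print(n,k,*rect(n,blob(r&(H>100)&(H<130)&(S>100),c),.018))
E
python3 meas.py
```

```text
Traceback (most recent call last):
  File "meas.py", line 10, in <module>
    y=blob(r&(H>22)&(H<38)&(S>150)&(V>90),c); b=blob(r&((V<60)|y),c)
  File "h.py", line 12, in blob
    k=1+np.argmax([a if np.hypot(*(q-ctr))<25 else 0 for a,q in zip(s[1:,4],c[1:])])
        ~~~~~~~~~^^^^^^^^^^^^^^^^^^^^^^^^^^^^^^^^^^^^^^^^^^^^^^^^^^^^^^^^^^^^^^^^^^^
ValueError: attempt to get argmax of an empty sequence
```

```bash
python3 - <<'E'
import cv2
for n,ps in (("top",[(190,178),(260,184),(182,205),(330,246),(395,250),(404,264),(386,256),(211,263),(200,230),(276,253),(205,245)]),("scene",[(366,290),(455,245),(286,235),(230,270),(208,265),(218,250),(250,240)])):
    h=cv2.cvtColor(cv2.imread(f"pics/{n}0.png"),cv2.COLOR_BGR2HSV)
    for x,y in ps: print(n,x,y,h[y,x])
E
sed -i 's/(S>150)&(V>90)/(S>130)\&(V>75)/' meas.py; sed -i 's/H>22/H>24/' meas.py; python3 meas.py
```

```text
top 190 178 [ 30 136 157]
top 260 184 [ 31 134 158]
top 182 205 [15 41 37]
top 330 246 [110  13 120]
top 395 250 [ 10   7 114]
top 404 264 [ 20   7 111]
top 386 256 [16 88 93]
top 211 263 [110 144 136]
top 200 230 [ 17  87 132]
top 276 253 [110  12 124]
top 205 245 [108  10 123]
scene 366 290 [ 27 255 193]
scene 455 245 [ 27 255 138]
scene 286 235 [90  3 89]
scene 230 270 [90 10 25]
scene 208 265 [120  11  24]
scene 218 250 [ 23   8 122]
scene 250 240 [ 17 115 155]
top tv tray [631.  272.1] [138.8  96.9] -9.9 well [632.5 274.5] [87.  57.7] -10.2
top tl tray [631.8  86. ] [139.   94.3] -10.1 well [634.3  86.3] [78.5 77.5] 0.1
    dot [[633.2  86.4]]
top tp tray [622.  -93.4] [139.  95.] 15.0 well [623.6 -94.3] [124.2  41.2] 14.9
top ts tray [ 636.1 -267. ] [139.6  97.3] 9.5 well [ 637.8 -269.2] [60.  59.8] 26.3
    dot [[ 637.7 -268.9]]
top rs [458.2  65.8] [44.9 44.7] 44.8
    bore [[458.5  65.7]]
top rl [457.5 -61.2] [61.2 61.1] 89.7
    bore [[457.9 -60.9]]
top vb [ 450.  -214.6] [71.9 46.9] 30.3
top pl [433.8 238.6] [65.5 22.9] 22.1
scene tv tray [635.  269.9] [146.9  98.9] -10.0 well [628.7 275.8] [84.  56.9] -10.0
scene tl tray [636.2  84.4] [146.4  97. ] -10.0 well [629.5  87.9] [79.4 74.9] 68.5
    dot [[631.9  87.2]]
scene tp tray [626.3 -94.9] [145.2  98.4] 15.1 well [619.9 -94. ] [122.2  42. ] 15.0
scene ts tray [ 640.6 -267.8] [145.8  95. ] 9.4 well [ 634.6 -268.2] [59.6 58.5] 74.8
    dot [[ 636.5 -268.3]]
scene rs [460.   65.6] [45.4 44.6] -21.6
    bore [[458.7  66. ]]
scene rl [457.4 -61.8] [63.6 63.5] -21.5
    bore [[458.7 -61.8]]
scene vb [ 465.  -218.1] [92.  57.2] 30.2
scene pl [434.8 236.1] [71.7 28.7] 21.9
```

```bash
cat > plan.py <<'E'
import sys
from h import *
# plan.py x y z yaw : remaining shift (tool axes now, units of 0.5 m) and turn (units of 60 deg)
x,y,z,yaw=map(float,sys.argv[1:5])
s=arm.observe(); Rn=R.from_rotvec(s["orientation"]); a=np.radians(yaw)
Y=np.array([np.cos(a),np.sin(a),0]); Z=np.array([0,0,-1.]); Rt=R.from_matrix(np.c_[np.cross(Y,Z),Y,Z])
t=np.array([x,y,z])/1000-s["ee_pos"]
w=(Rn.inv()*Rt).as_rotvec()
print("t",round(s["clock"],2),"pos",np.round(s["ee_pos"]*1000,1),"shift",np.round(Rn.inv().apply(t)/.5,4),"after turn",np.round(Rt.inv().apply(t)/.5,4),"turn",np.round(w/np.radians(60),4))
print("F",np.round(s["ft_force"],1),"open",round(s["opening"]*1000,1),"grip",round(s["gripper_force"],1),"j",np.round(s["joints"],2))
E
python3 -m handwheel '[{"wz":-0.122},{"wz":-0.122},{"wz":-0.122},{"dx":0},{"dx":0}]' 1
python3 plan.py 458.2 -61.4 120 90
```

```text
t 0.1 pos [215.5 532.5 230.4] shift [-0.8958 -0.9183  0.222 ] after turn [-0.4853 -1.1878  0.2208] turn [-0.0015 -0.0007 -0.3675]
F [-0.2 -0.4 -0.3] open 85.4 grip 0.0 j [ 0.98  0.16  1.6  -0.    1.39 -0.21]invalid input at $[0]: expected keys dx, dy, dz, wx, wy, wz
```

```bash

python3 -m handwheel '[{"dx":0,"dy":0,"dz":0,"wx":0,"wy":0,"wz":-0.122},{"dx":0,"dy":0,"dz":0,"wx":0,"wy":0,"wz":-0.122},{"dx":0,"dy":0,"dz":0,"wx":0,"wy":0,"wz":-0.122},{"dx":0,"dy":0,"dz":0,"wx":0,"wy":0,"wz":0},{"dx":0,"dy":0,"dz":0,"wx":0,"wy":0,"wz":0}]' 1
python3 plan.py 458.2 -61.4 120 90
```

```text
clock: 0.6
ee_pos: [0.2157, 0.5328, 0.2309]
orientation: [-0.007, -3.141, 0.001]
ft_force: [-0.5, 0.5, 0.0]
opening: 0.0852
gripper_force: 0.0
t 0.6 pos [215.7 532.8 230.9] shift [-0.4905 -1.186   0.2223] after turn [-0.485  -1.1883  0.2218] turn [-0.0006 -0.0004 -0.0044]
F [-0.5  0.5  0. ] open 85.2 grip 0.0 j [ 0.98  0.16  1.6   0.    1.39 -0.59]
```

```bash

python3 -m handwheel '[{"dx":-0.0327,"dy":-0.0791,"dz":0.01,"wx":0,"wy":0,"wz":0},{"dx":-0.0327,"dy":-0.0791,"dz":0.01,"wx":0,"wy":0,"wz":0},{"dx":-0.0327,"dy":-0.0791,"dz":0.01,"wx":0,"wy":0,"wz":0},{"dx":-0.0327,"dy":-0.0791,"dz":0.01,"wx":0,"wy":0,"wz":0},{"dx":-0.0327,"dy":-0.0791,"dz":0.01,"wx":0,"wy":0,"wz":0}]'
python3 -m handwheel '[{"dx":-0.0327,"dy":-0.0791,"dz":0.01,"wx":0,"wy":0,"wz":0},{"dx":-0.0327,"dy":-0.0791,"dz":0.01,"wx":0,"wy":0,"wz":0},{"dx":-0.0327,"dy":-0.0791,"dz":0.01,"wx":0,"wy":0,"wz":0},{"dx":-0.0327,"dy":-0.0791,"dz":0.01,"wx":0,"wy":0,"wz":0},{"dx":-0.0327,"dy":-0.0791,"dz":0.01,"wx":0,"wy":0,"wz":0}]'
python3 -m handwheel '[{"dx":-0.0327,"dy":-0.0791,"dz":0.01,"wx":0,"wy":0,"wz":0},{"dx":-0.0327,"dy":-0.0791,"dz":0.01,"wx":0,"wy":0,"wz":0},{"dx":-0.0327,"dy":-0.0791,"dz":0.01,"wx":0,"wy":0,"wz":0},{"dx":-0.0327,"dy":-0.0791,"dz":0.01,"wx":0,"wy":0,"wz":0},{"dx":-0.0327,"dy":-0.0791,"dz":0.01,"wx":0,"wy":0,"wz":0}]' | head -2
python3 plan.py 458.2 -61.4 5.5 90
```

```text
clock: 1.1
ee_pos: [0.2975, 0.3335, 0.2061]
orientation: [0.006, 3.141, 0.0]
ft_force: [1.3, -0.3, -0.2]
opening: 0.0854
gripper_force: 0.0
clock: 1.6
ee_pos: [0.3791, 0.1356, 0.1813]
orientation: [0.007, 3.141, 0.0]
ft_force: [0.5, -0.4, -0.3]
opening: 0.0854
gripper_force: 0.0
clock: 2.1
ee_pos: [0.4606, -0.0625, 0.1562]
t 2.1 pos [460.6 -62.5 156.2] shift [0.005  0.0023 0.3015] after turn [0.0049 0.0023 0.3015] turn [-0.      0.0005 -0.0045]
F [ 0.5  0.3 -0.2] open 85.3 grip 0.0 j [-0.4  -0.06  1.98  0.    1.22 -1.96]
```

```bash

python3 -m handwheel '[{"dx":0.005,"dy":0.0023,"dz":0.04,"wx":0,"wy":0,"wz":-0.0045},{"dx":0,"dy":0,"dz":0.05,"wx":0,"wy":0,"wz":0},{"dx":0,"dy":0,"dz":0.05,"wx":0,"wy":0,"wz":0},{"dx":0,"dy":0,"dz":0.04,"wx":0,"wy":0,"wz":0},{"dx":0,"dy":0,"dz":0.02,"wx":0,"wy":0,"wz":0}]' | head -2
python3 -m handwheel '[{"dx":0,"dy":0,"dz":0.02,"wx":0,"wy":0,"wz":0},{"dx":0,"dy":0,"dz":0.02,"wx":0,"wy":0,"wz":0},{"dx":0,"dy":0,"dz":0.02,"wx":0,"wy":0,"wz":0},{"dx":0,"dy":0,"dz":0.02,"wx":0,"wy":0,"wz":0},{"dx":0,"dy":0,"dz":0.02,"wx":0,"wy":0,"wz":0}]' | head -2
python3 plan.py 458.2 -61.4 5.5 90
python3 - <<'E'
from h import *
p,d=arm.snapshot("scene"); cv2.imwrite("pics/g1.png",cv2.resize(p[150:330,180:420],None,fx=3,fy=3))
E
```

```text
clock: 2.6
ee_pos: [0.4563, -0.0591, 0.0544]
clock: 3.1
ee_pos: [0.458, -0.0596, 0.0058]
t 3.1 pos [458.  -59.6   5.8] shift [-0.0005 -0.0036  0.0005] after turn [-0.0005 -0.0036  0.0005] turn [-0.0002  0.0005  0.0029]
F [ 0.4 -0.2  0.4] open 85.3 grip 0.0 j [-0.39  0.19  2.06  0.    0.89 -1.97]
```

View pics/g1.png

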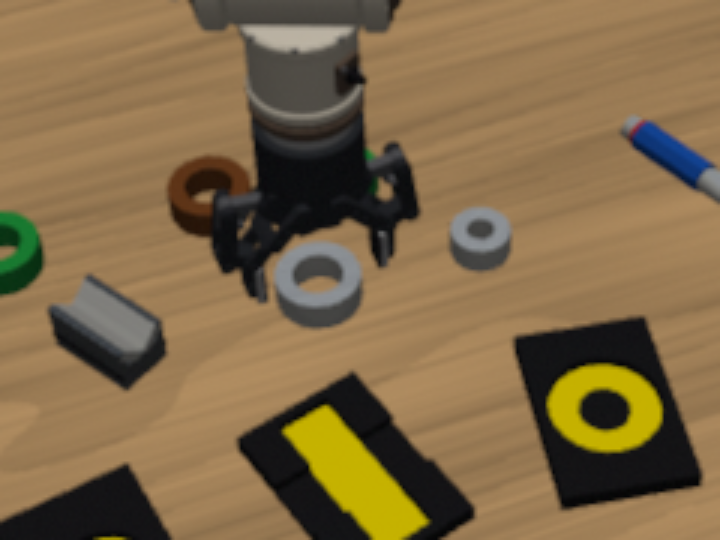

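The fingertips at (260,290) and (385,255) straddle the large ring, which is centred at (318,270), so I can close.

```bash

python3 -m handwheel '[{"dx":0,"dy":-0.0036,"dz":0,"wx":0,"wy":0,"wz":0},{"dx":0,"dy":0,"dz":0,"wx":0,"wy":0,"wz":0},{"dx":0,"dy":0,"dz":0,"wx":0,"wy":0,"wz":0},{"dx":0,"dy":0,"dz":0,"wx":0,"wy":0,"wz":0},{"dx":0,"dy":0,"dz":0,"wx":0,"wy":0,"wz":0}]' 0
python3 -m handwheel '[{"dx":0,"dy":0,"dz":0,"wx":0,"wy":0,"wz":0},{"dx":0,"dy":0,"dz":0,"wx":0,"wy":0,"wz":0},{"dx":0,"dy":0,"dz":0,"wx":0,"wy":0,"wz":0},{"dx":0,"dy":0,"dz":0,"wx":0,"wy":0,"wz":0},{"dx":0,"dy":0,"dz":0,"wx":0,"wy":0,"wz":0}]' 0
python3 plan.py 632.5 86.7 60 90
```

```text
clock: 3.65
ee_pos: [0.458, -0.0615, 0.0072]
orientation: [-0.005, 3.141, -0.0]
ft_force: [-2.7, 1.5, 5.7]
opening: 0.0618
gripper_force: 64.4
clock: 4.15
ee_pos: [0.4579, -0.0615, 0.0072]
orientation: [-0.005, 3.141, -0.0]
ft_force: [-3.3, 0.4, 5.3]
opening: 0.0618
gripper_force: 64.4
t 4.15 pos [457.9 -61.5   7.2] shift [-0.3501  0.2952 -0.1056] after turn [-0.3491  0.2964 -0.1056] turn [-0.0001  0.0001  0.0031]
F [-3.3  0.4  5.3] open 61.8 grip 64.4 j [-0.4   0.19  2.06 -0.    0.89 -1.97]
```

```bash

python3 -m handwheel '[{"dx":0,"dy":0,"dz":-0.01,"wx":0,"wy":0,"wz":0},{"dx":0,"dy":0,"dz":-0.02,"wx":0,"wy":0,"wz":0},{"dx":0,"dy":0,"dz":-0.03,"wx":0,"wy":0,"wz":0},{"dx":0,"dy":0,"dz":-0.03,"wx":0,"wy":0,"wz":0},{"dx":0,"dy":0,"dz":-0.02,"wx":0,"wy":0,"wz":0}]'
python3 -m handwheel '[{"dx":-0.03,"dy":0.025,"dz":0,"wx":0,"wy":0,"wz":0},{"dx":-0.05,"dy":0.042,"dz":0,"wx":0,"wy":0,"wz":0},{"dx":-0.05,"dy":0.042,"dz":0,"wx":0,"wy":0,"wz":0},{"dx":-0.05,"dy":0.042,"dz":0,"wx":0,"wy":0,"wz":0},{"dx":-0.05,"dy":0.042,"dz":0,"wx":0,"wy":0,"wz":0}]' | head -2
python3 -m handwheel '[{"dx":-0.05,"dy":0.042,"dz":0,"wx":0,"wy":0,"wz":0},{"dx":-0.04,"dy":0.035,"dz":0,"wx":0,"wy":0,"wz":0},{"dx":-0.03,"dy":0.026,"dz":0,"wx":0,"wy":0,"wz":0},{"dx":0,"dy":0,"dz":0,"wx":0,"wy":0,"wz":0},{"dx":0,"dy":0,"dz":0,"wx":0,"wy":0,"wz":0}]' 
python3 plan.py 632.5 86.7 30 90
python3 - <<'E'
from h import *
p,d=arm.snapshot("scene"); cv2.imwrite("pics/g2.png",cv2.resize(p[180:360,280:520],None,fx=3,fy=3))
E
```

```text
clock: 4.65
ee_pos: [0.4583, -0.0616, 0.0628]
orientation: [-0.005, 3.14, -0.001]
ft_force: [-0.2, 0.6, -3.8]
opening: 0.062
gripper_force: 66.4
clock: 5.15
ee_pos: [0.5731, 0.0365, 0.0614]
clock: 5.65
ee_pos: [0.6317, 0.0872, 0.061]
orientation: [0.006, -3.14, 0.0]
ft_force: [0.0, -0.2, -4.5]
opening: 0.0619
gripper_force: 66.5
t 5.65 pos [631.7  87.2  61. ] shift [-0.0016 -0.0011  0.062 ] after turn [-0.0015 -0.0011  0.062 ] turn [-0.0003 -0.0011  0.0036]
F [ 0.  -0.2 -4.5] open 61.9 grip 66.5 j [-0.05  0.49  1.54 -0.    1.12 -1.63]
```

View pics/g2.png

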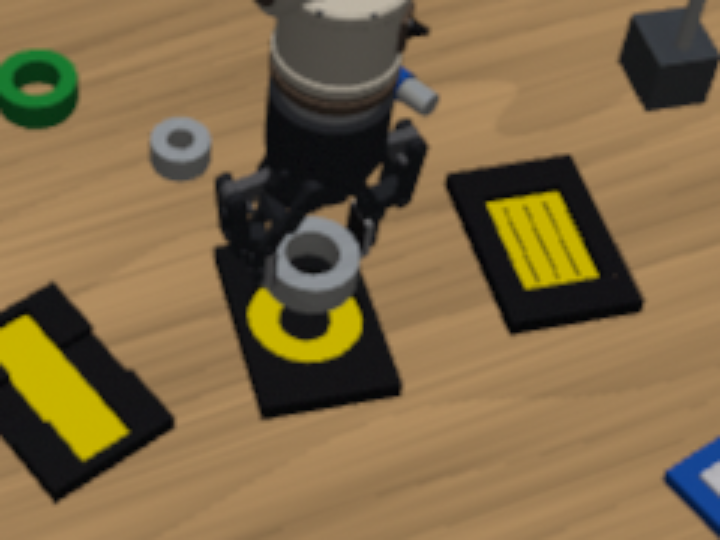

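The large ring hangs level at (315,262), above its tray's yellow well at (305,320), so I'll lower it.

```bash

python3 -m handwheel '[{"dx":-0.0015,"dy":-0.001,"dz":0.02,"wx":0,"wy":0,"wz":0},{"dx":0,"dy":0,"dz":0.03,"wx":0,"wy":0,"wz":0},{"dx":0,"dy":0,"dz":0.02,"wx":0,"wy":0,"wz":0},{"dx":0,"dy":0,"dz":0.01,"wx":0,"wy":0,"wz":0},{"dx":0,"dy":0,"dz":0.004,"wx":0,"wy":0,"wz":0}]'|grep -v ori
python3 -m handwheel '[{"dx":0,"dy":0,"dz":0.003,"wx":0,"wy":0,"wz":0},{"dx":0,"dy":0,"dz":0.003,"wx":0,"wy":0,"wz":0},{"dx":0,"dy":0,"dz":0.002,"wx":0,"wy":0,"wz":0},{"dx":0,"dy":0,"dz":0.002,"wx":0,"wy":0,"wz":0},{"dx":0,"dy":0,"dz":0,"wx":0,"wy":0,"wz":0}]'|grep -v ori
python3 plan.py 632.5 86.7 13.2 90
```

```text
clock: 6.2
ee_pos: [0.632, 0.0866, 0.0178]
ft_force: [-0.1, 0.2, -3.0]
opening: 0.062
gripper_force: 66.5
clock: 6.7
ee_pos: [0.633, 0.0868, 0.0144]
ft_force: [-0.2, -0.1, -3.4]
opening: 0.0622
gripper_force: 66.5
t 6.7 pos [633.   86.8  14.4] shift [ 0.001  -0.0001  0.0023] after turn [ 0.001  -0.0001  0.0023] turn [-0.      0.0001  0.0031]
F [-0.2 -0.1 -3.4] open 62.2 grip 66.5 j [-0.05  0.56  1.54 -0.    1.04 -1.63]
```

```bash

python3 -m handwheel '[{"dx":0,"dy":0,"dz":0.001,"wx":0,"wy":0,"wz":0},{"dx":0,"dy":0,"dz":0.001,"wx":0,"wy":0,"wz":0},{"dx":0,"dy":0,"dz":0.0005,"wx":0,"wy":0,"wz":0},{"dx":0,"dy":0,"dz":0,"wx":0,"wy":0,"wz":0},{"dx":0,"dy":0,"dz":0,"wx":0,"wy":0,"wz":0}]'|grep -v ori
python3 plan.py 632.5 86.7 13.2 90
```

```text
clock: 7.2
ee_pos: [0.6331, 0.0867, 0.0133]
ft_force: [-0.8, 0.7, -0.3]
opening: 0.0617
gripper_force: 66.8
t 7.2 pos [633.1  86.7  13.3] shift [0.0012 0.     0.0002] after turn [0.0012 0.     0.0002] turn [-0.      0.0002  0.003 ]
F [-0.8  0.7 -0.3] open 61.7 grip 66.8 j [-0.05  0.56  1.54 -0.    1.04 -1.63]
```

```bash

python3 -m handwheel '[{"dx":0,"dy":0,"dz":0.0006,"wx":0,"wy":0,"wz":0},{"dx":0,"dy":0,"dz":0.0006,"wx":0,"wy":0,"wz":0},{"dx":0,"dy":0,"dz":0,"wx":0,"wy":0,"wz":0},{"dx":0,"dy":0,"dz":0,"wx":0,"wy":0,"wz":0},{"dx":0,"dy":0,"dz":0,"wx":0,"wy":0,"wz":0}]'|grep -v ori
python3 -m handwheel '[{"dx":0,"dy":0,"dz":0,"wx":0,"wy":0,"wz":0},{"dx":0,"dy":0,"dz":0,"wx":0,"wy":0,"wz":0},{"dx":0,"dy":0,"dz":0,"wx":0,"wy":0,"wz":0},{"dx":0,"dy":0,"dz":0,"wx":0,"wy":0,"wz":0},{"dx":0,"dy":0,"dz":0,"wx":0,"wy":0,"wz":0}]' 1|grep -v ori
python3 -m handwheel '[{"dx":0,"dy":0,"dz":-0.01,"wx":0,"wy":0,"wz":0},{"dx":0,"dy":0,"dz":-0.04,"wx":0,"wy":0,"wz":0},{"dx":0,"dy":0,"dz":-0.06,"wx":0,"wy":0,"wz":0},{"dx":0,"dy":0,"dz":-0.06,"wx":0,"wy":0,"wz":0},{"dx":0,"dy":0,"dz":-0.04,"wx":0,"wy":0,"wz":0}]' 1|grep -v ori
python3 plan.py 458.5 65.8 8 90
```

```text
clock: 7.7
ee_pos: [0.6331, 0.0867, 0.0133]
ft_force: [-4.7, -0.4, 5.2]
opening: 0.0619
gripper_force: 67.4
clock: 8.2
ee_pos: [0.6331, 0.0867, 0.0124]
ft_force: [0.7, 0.3, -0.0]
opening: 0.0854
gripper_force: 0.0
clock: 8.7
ee_pos: [0.6342, 0.0867, 0.1205]
ft_force: [0.9, 0.1, -0.2]
opening: 0.0854
gripper_force: 0.0
t 8.7 pos [634.2  86.7 120.5] shift [ 0.3523 -0.0406  0.2238] after turn [ 0.3513 -0.0418  0.2251] turn [-0.0002  0.0034  0.0031]
F [ 0.9  0.1 -0.2] open 85.4 grip 0.0 j [-0.05  0.42  1.5   0.    1.21 -1.63]
```

```bash

python3 -m handwheel '[{"dx":0.07,"dy":-0.0082,"dz":0,"wx":0,"wy":0,"wz":0},{"dx":0.07,"dy":-0.0082,"dz":0,"wx":0,"wy":0,"wz":0},{"dx":0.07,"dy":-0.0082,"dz":0,"wx":0,"wy":0,"wz":0},{"dx":0.07,"dy":-0.0082,"dz":0,"wx":0,"wy":0,"wz":0},{"dx":0.07,"dy":-0.0082,"dz":0,"wx":0,"wy":0,"wz":0.003}]'|head -2
python3 -m handwheel '[{"dx":0,"dy":0,"dz":0.03,"wx":0,"wy":0,"wz":0},{"dx":0,"dy":0,"dz":0.05,"wx":0,"wy":0,"wz":0},{"dx":0,"dy":0,"dz":0.04,"wx":0,"wy":0,"wz":0},{"dx":0,"dy":0,"dz":0.02,"wx":0,"wy":0,"wz":0},{"dx":0,"dy":0,"dz":0,"wx":0,"wy":0,"wz":0}]'|head -2
python3 plan.py 458.5 65.8 8 90
```

```text
clock: 9.2
ee_pos: [0.4568, 0.0655, 0.1178]
clock: 9.7
ee_pos: [0.457, 0.0658, 0.0465]
t 9.7 pos [457.   65.8  46.5] shift [-0.0031  0.      0.077 ] after turn [-0.0029  0.      0.077 ] turn [ 0.0003 -0.0025  0.    ]
F [ 0.4  0.3 -0.1] open 85.6 grip 0.0 j [-0.12  0.11  2.05 -0.    0.98 -1.69]
```

```bash

python3 -m handwheel '[{"dx":-0.003,"dy":0,"dz":0.025,"wx":0,"wy":0,"wz":0},{"dx":0,"dy":0,"dz":0.025,"wx":0,"wy":0,"wz":0},{"dx":0,"dy":0,"dz":0.017,"wx":0,"wy":0,"wz":0},{"dx":0,"dy":0,"dz":0.01,"wx":0,"wy":0,"wz":0},{"dx":0,"dy":0,"dz":0,"wx":0,"wy":0,"wz":0}]' 0.75|head -3
python3 -m handwheel '[{"dx":0,"dy":0,"dz":0,"wx":0,"wy":0,"wz":0},{"dx":0,"dy":0,"dz":0,"wx":0,"wy":0,"wz":0},{"dx":0,"dy":0,"dz":0,"wx":0,"wy":0,"wz":0},{"dx":0,"dy":0,"dz":0,"wx":0,"wy":0,"wz":0},{"dx":0,"dy":0,"dz":0,"wx":0,"wy":0,"wz":0}]' 0|grep -v ori
python3 -m handwheel '[{"dx":0,"dy":0,"dz":0,"wx":0,"wy":0,"wz":0},{"dx":0,"dy":0,"dz":0,"wx":0,"wy":0,"wz":0},{"dx":0,"dy":0,"dz":0,"wx":0,"wy":0,"wz":0},{"dx":0,"dy":0,"dz":0,"wx":0,"wy":0,"wz":0},{"dx":0,"dy":0,"dz":0,"wx":0,"wy":0,"wz":0}]' 0|grep -v ori
python3 plan.py 637 -268.5 110 90
```

```text
clock: 10.2
ee_pos: [0.4588, 0.0657, 0.0081]
orientation: [0.0, -3.14, -0.0]
clock: 10.7
ee_pos: [0.4601, 0.0657, 0.0098]
ft_force: [-2.7, 0.1, 6.5]
opening: 0.0437
gripper_force: 60.9
clock: 11.2
ee_pos: [0.4601, 0.0657, 0.0098]
ft_force: [-1.9, 1.1, 5.7]
opening: 0.0432
gripper_force: 60.9
t 11.2 pos [460.1  65.7   9.8] shift [-0.3539 -0.6684 -0.2   ] after turn [-0.3537 -0.6684 -0.2004] turn [-0.      0.001   0.0001]
F [-1.9  1.1  5.7] open 43.2 grip 60.9 j [-0.12  0.19  2.05  0.    0.9  -1.69]
```

```bash

python3 -m handwheel '[{"dx":0,"dy":0,"dz":-0.01,"wx":0,"wy":0,"wz":0},{"dx":0,"dy":0,"dz":-0.03,"wx":0,"wy":0,"wz":0},{"dx":0,"dy":0,"dz":-0.05,"wx":0,"wy":0,"wz":0},{"dx":0,"dy":0,"dz":-0.04,"wx":0,"wy":0,"wz":0},{"dx":0,"dy":0,"dz":-0.02,"wx":0,"wy":0,"wz":0}]'|grep -v ori
python3 -m handwheel '[{"dx":-0.02,"dy":-0.038,"dz":0,"wx":0,"wy":0,"wz":0},{"dx":-0.04,"dy":-0.076,"dz":0,"wx":0,"wy":0,"wz":0},{"dx":-0.04,"dy":-0.076,"dz":0,"wx":0,"wy":0,"wz":0},{"dx":-0.04,"dy":-0.076,"dz":0,"wx":0,"wy":0,"wz":0},{"dx":-0.04,"dy":-0.076,"dz":0,"wx":0,"wy":0,"wz":0}]'|head -2
python3 -m handwheel '[{"dx":-0.04,"dy":-0.076,"dz":0,"wx":0,"wy":0,"wz":0},{"dx":-0.04,"dy":-0.076,"dz":0,"wx":0,"wy":0,"wz":0},{"dx":-0.04,"dy":-0.076,"dz":0,"wx":0,"wy":0,"wz":0},{"dx":-0.03,"dy":-0.057,"dz":0,"wx":0,"wy":0,"wz":0},{"dx":-0.02,"dy":-0.038,"dz":0,"wx":0,"wy":0,"wz":0}]'|grep -v ori
python3 plan.py 637 -268.5 16 90
```

```text
clock: 11.7
ee_pos: [0.4605, 0.0656, 0.0858]
ft_force: [0.6, -0.1, -3.3]
opening: 0.0432
gripper_force: 61.6
clock: 12.2
ee_pos: [0.5495, -0.1067, 0.0832]
clock: 12.7
ee_pos: [0.6347, -0.2691, 0.0828]
ft_force: [1.0, 1.2, -2.0]
opening: 0.0436
gripper_force: 61.6
t 12.7 pos [ 634.7 -269.1   82.8] shift [-0.0048  0.0013  0.1336] after turn [-0.0047  0.0013  0.1336] turn [ 0.0001 -0.0007 -0.0015]
F [ 1.   1.2 -2. ] open 43.6 grip 61.6 j [-0.58  0.58  1.36 -0.    1.2  -2.14]
```

```bash

python3 -m handwheel '[{"dx":-0.0045,"dy":0.001,"dz":0.03,"wx":0,"wy":0,"wz":0},{"dx":0,"dy":0,"dz":0.04,"wx":0,"wy":0,"wz":0},{"dx":0,"dy":0,"dz":0.03,"wx":0,"wy":0,"wz":0},{"dx":0,"dy":0,"dz":0.015,"wx":0,"wy":0,"wz":0},{"dx":0,"dy":0,"dz":0.007,"wx":0,"wy":0,"wz":0}]'|grep -v ori
python3 -m handwheel '[{"dx":0,"dy":0,"dz":0.003,"wx":0,"wy":0,"wz":0},{"dx":0,"dy":0,"dz":0.003,"wx":0,"wy":0,"wz":0},{"dx":0,"dy":0,"dz":0.002,"wx":0,"wy":0,"wz":0},{"dx":0,"dy":0,"dz":0,"wx":0,"wy":0,"wz":0},{"dx":0,"dy":0,"dz":0,"wx":0,"wy":0,"wz":0}]'|grep -v ori
python3 plan.py 637 -268.5 15.8 90
```

```text
clock: 13.2
ee_pos: [0.6358, -0.2651, 0.0212]
ft_force: [-0.6, 0.1, -2.2]
opening: 0.0434
gripper_force: 61.6
clock: 13.7
ee_pos: [0.6371, -0.2665, 0.0194]
ft_force: [0.1, 0.3, -1.7]
opening: 0.0435
gripper_force: 61.6
t 13.7 pos [ 637.1 -266.5   19.4] shift [ 0.0001 -0.004   0.0072] after turn [ 0.0001 -0.004   0.0072] turn [-0.0004  0.0006  0.    ]
F [ 0.1  0.3 -1.7] open 43.5 grip 61.6 j [-0.57  0.67  1.37  0.    1.1  -2.14]
```

```bash

python3 -m handwheel '[{"dx":0,"dy":-0.004,"dz":0.002,"wx":0,"wy":0,"wz":0},{"dx":0,"dy":0,"dz":0.002,"wx":0,"wy":0,"wz":0},{"dx":0,"dy":0,"dz":0.0015,"wx":0,"wy":0,"wz":0},{"dx":0,"dy":0,"dz":0.001,"wx":0,"wy":0,"wz":0},{"dx":0,"dy":0,"dz":0,"wx":0,"wy":0,"wz":0}]'|grep -v ori
python3 -m handwheel '[{"dx":0,"dy":0,"dz":0.0007,"wx":0,"wy":0,"wz":0},{"dx":0,"dy":0,"dz":0.0005,"wx":0,"wy":0,"wz":0},{"dx":0,"dy":0,"dz":0,"wx":0,"wy":0,"wz":0},{"dx":0,"dy":0,"dz":0,"wx":0,"wy":0,"wz":0},{"dx":0,"dy":0,"dz":0,"wx":0,"wy":0,"wz":0}]'|grep -v ori
python3 plan.py 637 -268.5 15.8 90
```

```text
clock: 14.2
ee_pos: [0.6368, -0.2684, 0.0159]
ft_force: [-1.3, 0.1, 0.0]
opening: 0.0434
gripper_force: 61.8
clock: 14.7
ee_pos: [0.6369, -0.2684, 0.0159]
ft_force: [-4.6, 1.7, 5.6]
opening: 0.043
gripper_force: 62.3
t 14.7 pos [ 636.9 -268.4   15.9] shift [-0.0003 -0.0001  0.0001] after turn [-0.0003 -0.0001  0.0001] turn [-0.0002 -0.      0.0002]
F [-4.6  1.7  5.6] open 43.0 grip 62.3 j [-0.57  0.67  1.37 -0.    1.1  -2.14]
```

```bash

python3 -m handwheel '[{"dx":0,"dy":0,"dz":0,"wx":0,"wy":0,"wz":0},{"dx":0,"dy":0,"dz":0,"wx":0,"wy":0,"wz":0},{"dx":0,"dy":0,"dz":0,"wx":0,"wy":0,"wz":0},{"dx":0,"dy":0,"dz":0,"wx":0,"wy":0,"wz":0},{"dx":0,"dy":0,"dz":0,"wx":0,"wy":0,"wz":0}]' 1|grep -v ori
python3 -m handwheel '[{"dx":0,"dy":0,"dz":-0.01,"wx":0,"wy":0,"wz":0},{"dx":0,"dy":0,"dz":-0.04,"wx":0,"wy":0,"wz":0},{"dx":0,"dy":0,"dz":-0.06,"wx":0,"wy":0,"wz":0},{"dx":0,"dy":0,"dz":-0.06,"wx":0,"wy":0,"wz":0},{"dx":0,"dy":0,"dz":-0.04,"wx":0,"wy":0,"wz":0}]' |head -2
python3 -m handwheel '[{"dx":0.062,"dy":0.017,"dz":0,"wx":0,"wy":0,"wz":0},{"dx":0.062,"dy":0.017,"dz":0,"wx":0,"wy":0,"wz":0},{"dx":0.062,"dy":0.017,"dz":0,"wx":0,"wy":0,"wz":0},{"dx":0.062,"dy":0.017,"dz":0,"wx":0,"wy":0,"wz":0},{"dx":0.062,"dy":0.017,"dz":0,"wx":0,"wy":0,"wz":0}]' |head -2
python3 -m handwheel '[{"dx":0.062,"dy":0.017,"dz":0,"wx":0,"wy":0,"wz":0},{"dx":0,"dy":0,"dz":0,"wx":0,"wy":0,"wz":-0.12},{"dx":0,"dy":0,"dz":0,"wx":0,"wy":0,"wz":-0.13},{"dx":0,"dy":0,"dz":0,"wx":0,"wy":0,"wz":-0.13},{"dx":0,"dy":0,"dz":0,"wx":0,"wy":0,"wz":-0.125}]' |head -2
python3 plan.py 451 -217 10 120.3
python3 - <<'E'
from h import *
p,d=arm.snapshot("scene"); cv2.imwrite("pics/g3.png",cv2.resize(p[200:400,150:420],None,fx=2.9,fy=2.9))
E
```

```text
clock: 15.2
ee_pos: [0.6369, -0.2683, 0.015]
ft_force: [-0.5, 1.6, 0.4]
opening: 0.0854
gripper_force: 0.0
clock: 15.7
ee_pos: [0.6379, -0.269, 0.1234]
clock: 16.2
ee_pos: [0.4807, -0.2255, 0.1205]
clock: 16.7
ee_pos: [0.4509, -0.2175, 0.1207]
t 16.7 pos [ 450.9 -217.5  120.7] shift [-0.0005  0.001   0.2214] after turn [-0.0006  0.0008  0.2214] turn [-0.0009  0.0004  0.0052]
F [-1.1 -0.2 -0.3] open 85.3 grip 0.0 j [-0.69  0.08  1.91  0.    1.15 -2.8 ]
```

View pics/g3.png

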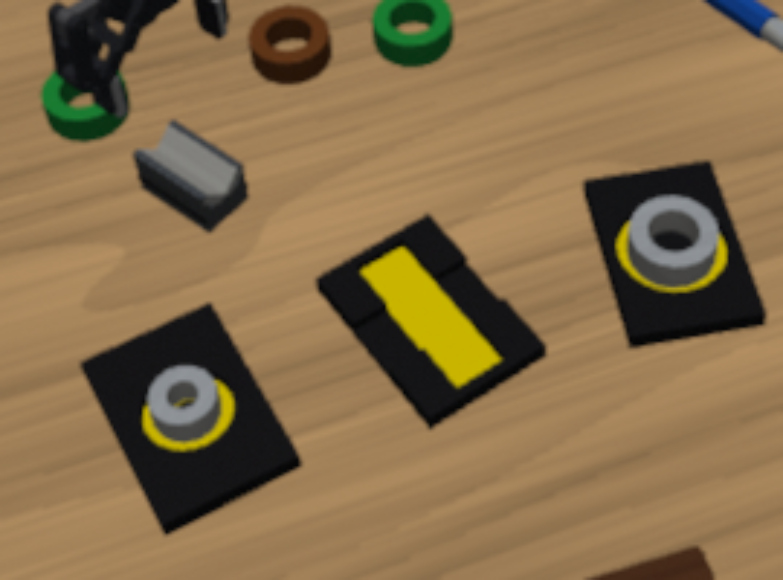

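Both rings sit in their wells, the large one at (672,235) and the small one at (184,400). The gripper is above the vee block at (190,175). Down to it.

```bash

python3 -m handwheel '[{"dx":0,"dy":0.001,"dz":0.03,"wx":0,"wy":0,"wz":0.005},{"dx":0,"dy":0,"dz":0.05,"wx":0,"wy":0,"wz":0},{"dx":0,"dy":0,"dz":0.04,"wx":0,"wy":0,"wz":0},{"dx":0,"dy":0,"dz":0.02,"wx":0,"wy":0,"wz":0},{"dx":0,"dy":0,"dz":0.02,"wx":0,"wy":0,"wz":0}]'|head -2
python3 -m handwheel '[{"dx":0,"dy":0,"dz":0.02,"wx":0,"wy":0,"wz":0},{"dx":0,"dy":0,"dz":0.02,"wx":0,"wy":0,"wz":0},{"dx":0,"dy":0,"dz":0.015,"wx":0,"wy":0,"wz":0},{"dx":0,"dy":0,"dz":0.006,"wx":0,"wy":0,"wz":0},{"dx":0,"dy":0,"dz":0,"wx":0,"wy":0,"wz":0}]'|grep -v ori
python3 plan.py 451 -217 10 120.3
```

```text
clock: 17.25
ee_pos: [0.4508, -0.217, 0.0399]
clock: 17.75
ee_pos: [0.4504, -0.2167, 0.0092]
ft_force: [-0.4, 0.8, 0.3]
opening: 0.0854
gripper_force: 0.0
t 17.75 pos [ 450.4 -216.7    9.2] shift [-0.0009 -0.0011 -0.0016] after turn [-0.0009 -0.0011 -0.0016] turn [ 0.0006 -0.0003 -0.005 ]
F [-0.4  0.8  0.3] open 85.4 grip 0.0 j [-0.69  0.27  1.96 -0.    0.91 -2.79]
```

```bash

python3 -m handwheel '[{"dx":0,"dy":0,"dz":-0.001,"wx":0,"wy":0,"wz":-0.005},{"dx":0,"dy":0,"dz":0,"wx":0,"wy":0,"wz":0},{"dx":0,"dy":0,"dz":0,"wx":0,"wy":0,"wz":0},{"dx":0,"dy":0,"dz":0,"wx":0,"wy":0,"wz":0},{"dx":0,"dy":0,"dz":0,"wx":0,"wy":0,"wz":0}]' 0|grep -v ori
python3 -m handwheel '[{"dx":0,"dy":0,"dz":0,"wx":0,"wy":0,"wz":0},{"dx":0,"dy":0,"dz":0,"wx":0,"wy":0,"wz":0},{"dx":0,"dy":0,"dz":0,"wx":0,"wy":0,"wz":0},{"dx":0,"dy":0,"dz":0,"wx":0,"wy":0,"wz":0},{"dx":0,"dy":0,"dz":0,"wx":0,"wy":0,"wz":0}]' 0|grep -v ori
python3 plan.py 631.5 273 110 80
```

```text
clock: 18.25
ee_pos: [0.4511, -0.2174, 0.0108]
ft_force: [-0.0, -0.2, 4.1]
opening: 0.0412
gripper_force: 63.3
clock: 18.75
ee_pos: [0.4511, -0.2174, 0.0108]
ft_force: [0.4, -0.6, 5.8]
opening: 0.0413
gripper_force: 63.4
t 18.75 pos [ 451.1 -217.4   10.8] shift [-0.8064  0.6645 -0.1989] after turn [-0.1851  1.0285 -0.1984] turn [-0.001   0.0008  0.6716]
F [ 0.4 -0.6  5.8] open 41.3 grip 63.4 j [-0.69  0.27  1.95 -0.    0.92 -2.79]
```

```bash

python3 -m handwheel '[{"dx":0,"dy":0,"dz":-0.01,"wx":0,"wy":0,"wz":0},{"dx":0,"dy":0,"dz":-0.03,"wx":0,"wy":0,"wz":0},{"dx":0,"dy":0,"dz":-0.05,"wx":0,"wy":0,"wz":0},{"dx":0,"dy":0,"dz":-0.05,"wx":0,"wy":0,"wz":0},{"dx":0,"dy":0,"dz":-0.03,"wx":0,"wy":0,"wz":0}]'|grep -v ori
python3 -m handwheel '[{"dx":0,"dy":0,"dz":0,"wx":0,"wy":0,"wz":0.134},{"dx":0,"dy":0,"dz":0,"wx":0,"wy":0,"wz":0.134},{"dx":0,"dy":0,"dz":0,"wx":0,"wy":0,"wz":0.134},{"dx":0,"dy":0,"dz":0,"wx":0,"wy":0,"wz":0.134},{"dx":0,"dy":0,"dz":0,"wx":0,"wy":0,"wz":0.134}]'|grep -v ori
python3 plan.py 631.5 273 90 80
```

```text
clock: 19.25
ee_pos: [0.45, -0.2164, 0.0955]
ft_force: [0.1, -0.8, -6.8]
opening: 0.0406
gripper_force: 62.5
clock: 19.75
ee_pos: [0.449, -0.2156, 0.0933]
ft_force: [0.1, 0.5, -6.1]
opening: 0.0411
gripper_force: 62.5
t 19.75 pos [ 449.  -215.6   93.3] shift [-0.1857  1.0264  0.0081] after turn [-0.1898  1.0257  0.0066] turn [ 0.0021 -0.0036 -0.0038]
F [ 0.1  0.5 -6.1] open 41.1 grip 62.5 j [-0.69  0.12  1.93  0.    1.09 -2.08]
```

```bash

python3 -m handwheel '[{"dx":-0.007,"dy":0.04,"dz":0,"wx":0,"wy":0,"wz":0},{"dx":-0.0135,"dy":0.0735,"dz":0,"wx":0,"wy":0,"wz":0},{"dx":-0.0135,"dy":0.0735,"dz":0,"wx":0,"wy":0,"wz":0},{"dx":-0.0135,"dy":0.0735,"dz":0,"wx":0,"wy":0,"wz":0},{"dx":-0.0135,"dy":0.0735,"dz":0,"wx":0,"wy":0,"wz":0}]'|head -2
python3 -m handwheel '[{"dx":-0.0135,"dy":0.0735,"dz":0,"wx":0,"wy":0,"wz":0},{"dx":-0.0135,"dy":0.0735,"dz":0,"wx":0,"wy":0,"wz":0},{"dx":-0.0135,"dy":0.0735,"dz":0,"wx":0,"wy":0,"wz":0},{"dx":-0.0135,"dy":0.0735,"dz":0,"wx":0,"wy":0,"wz":0},{"dx":-0.0135,"dy":0.0735,"dz":0,"wx":0,"wy":0,"wz":0}]'|head -2
python3 -m handwheel '[{"dx":-0.0135,"dy":0.0735,"dz":0,"wx":0,"wy":0,"wz":0},{"dx":-0.0135,"dy":0.0735,"dz":0,"wx":0,"wy":0,"wz":0},{"dx":-0.0135,"dy":0.0735,"dz":0,"wx":0,"wy":0,"wz":0},{"dx":-0.0135,"dy":0.0735,"dz":0,"wx":0,"wy":0,"wz":0},{"dx":-0.008,"dy":0.04,"dz":0,"wx":0,"wy":0,"wz":0}]'|grep -v ori
python3 plan.py 631.5 273 17 80
```

```text
clock: 20.25
ee_pos: [0.5078, -0.0555, 0.0934]
clock: 20.75
ee_pos: [0.5725, 0.1192, 0.093]
clock: 21.25
ee_pos: [0.6318, 0.2794, 0.0926]
ft_force: [-0.7, -0.7, -5.6]
opening: 0.0408
gripper_force: 63.0
t 21.25 pos [631.8 279.4  92.6] shift [-0.0023 -0.0127  0.1511] after turn [-0.0017 -0.0128  0.1511] turn [-0.0006 -0.0038  0.0035]
F [-0.7 -0.7 -5.6] open 40.8 grip 63.0 j [ 0.24  0.58  1.34  0.    1.22 -1.16]
```

```bash

python3 -m handwheel '[{"dx":-0.001,"dy":-0.006,"dz":0.03,"wx":0,"wy":0,"wz":0},{"dx":0,"dy":0,"dz":0.045,"wx":0,"wy":0,"wz":0},{"dx":0,"dy":0,"dz":0.035,"wx":0,"wy":0,"wz":0},{"dx":0,"dy":0,"dz":0.02,"wx":0,"wy":0,"wz":0},{"dx":0,"dy":0,"dz":0.005,"wx":0,"wy":0,"wz":0}]'|grep -v ori
python3 plan.py 631.5 273 16.8 80
python3 - <<'E'
from h import *
p,d=arm.snapshot("scene"); cv2.imwrite("pics/g4.png",cv2.resize(p[180:330,360:540],None,fx=4,fy=4))
E
```

```text
clock: 21.75
ee_pos: [0.6313, 0.2728, 0.0247]
ft_force: [-0.2, 0.5, -6.5]
opening: 0.041
gripper_force: 62.9
t 21.75 pos [631.3 272.8  24.7] shift [-0.0004  0.0005  0.0157] after turn [-0.0004  0.0004  0.0157] turn [-0.002  -0.0045  0.0012]
F [-0.2  0.5 -6.5] open 41.0 grip 62.9 j [ 0.23  0.66  1.38 -0.    1.11 -1.16]
```

View pics/g4.png

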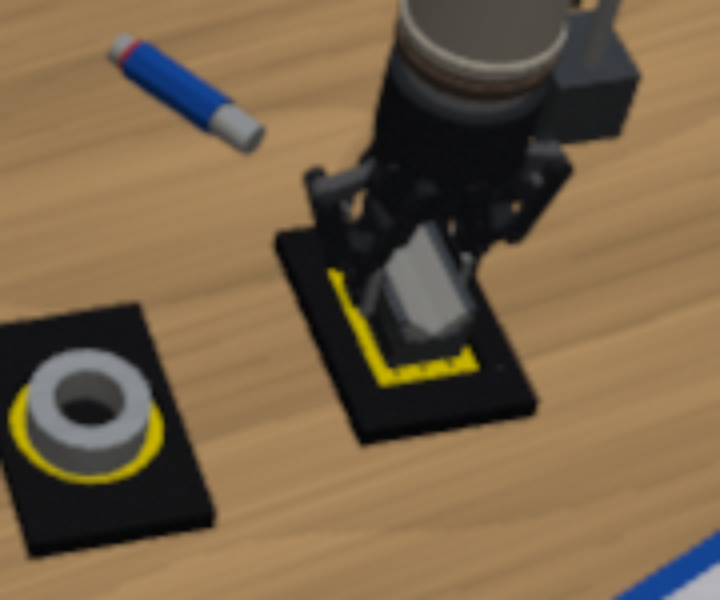

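The vee block at (425,290) is aligned over its well, and a yellow margin shows at (340,320) and (425,370). Setting it down.

```bash

python3 -m handwheel '[{"dx":0,"dy":0,"dz":0.004,"wx":0,"wy":0,"wz":0},{"dx":0,"dy":0,"dz":0.004,"wx":0,"wy":0,"wz":0},{"dx":0,"dy":0,"dz":0.003,"wx":0,"wy":0,"wz":0},{"dx":0,"dy":0,"dz":0.001,"wx":0,"wy":0,"wz":0},{"dx":0,"dy":0,"dz":0,"wx":0,"wy":0,"wz":0}]'|grep -v ori
python3 -m handwheel '[{"dx":0,"dy":0,"dz":0.001,"wx":0,"wy":0,"wz":0},{"dx":0,"dy":0,"dz":0.001,"wx":0,"wy":0,"wz":0},{"dx":0,"dy":0,"dz":0,"wx":0,"wy":0,"wz":0},{"dx":0,"dy":0,"dz":0,"wx":0,"wy":0,"wz":0},{"dx":0,"dy":0,"dz":0,"wx":0,"wy":0,"wz":0}]'|grep -v ori
python3 plan.py 631.5 273 16.8 80
```

```text
clock: 22.3
ee_pos: [0.6334, 0.2737, 0.0217]
ft_force: [-0.2, -0.3, -6.6]
opening: 0.041
gripper_force: 62.9
clock: 22.8
ee_pos: [0.6334, 0.2737, 0.0206]
ft_force: [0.1, -0.2, -7.2]
opening: 0.0408
gripper_force: 62.9
t 22.8 pos [633.4 273.7  20.6] shift [ 0.0034 -0.0021  0.0076] after turn [ 0.0034 -0.0021  0.0076] turn [0.     0.     0.0017]
F [ 0.1 -0.2 -7.2] open 40.8 grip 62.9 j [ 0.23  0.66  1.37  0.    1.1  -1.16]
```

```bash

python3 -m handwheel '[{"dx":0.003,"dy":-0.002,"dz":0.003,"wx":0,"wy":0,"wz":0},{"dx":0,"dy":0,"dz":0.002,"wx":0,"wy":0,"wz":0},{"dx":0,"dy":0,"dz":0.0012,"wx":0,"wy":0,"wz":0},{"dx":0,"dy":0,"dz":0.0005,"wx":0,"wy":0,"wz":0},{"dx":0,"dy":0,"dz":0,"wx":0,"wy":0,"wz":0}]'|grep -v ori
python3 -m handwheel '[{"dx":0,"dy":0,"dz":0.0005,"wx":0,"wy":0,"wz":0},{"dx":0,"dy":0,"dz":0.0005,"wx":0,"wy":0,"wz":0},{"dx":0,"dy":0,"dz":0.0005,"wx":0,"wy":0,"wz":0},{"dx":0,"dy":0,"dz":0,"wx":0,"wy":0,"wz":0},{"dx":0,"dy":0,"dz":0,"wx":0,"wy":0,"wz":0}]'|grep -v ori
python3 plan.py 631.5 273 16.8 80
```

```text
clock: 23.3
ee_pos: [0.6317, 0.273, 0.0172]
ft_force: [0.3, 0.5, -7.1]
opening: 0.0407
gripper_force: 62.9
clock: 23.8
ee_pos: [0.6318, 0.273, 0.0169]
ft_force: [-3.1, -0.8, -3.3]
opening: 0.0414
gripper_force: 63.2
t 23.8 pos [631.8 273.   16.9] shift [ 0.0006 -0.0002  0.0001] after turn [ 0.0006 -0.0002  0.0001] turn [0.     0.0001 0.0018]
F [-3.1 -0.8 -3.3] open 41.4 grip 63.2 j [ 0.23  0.66  1.38 -0.    1.1  -1.17]
```

```bash

python3 -m handwheel '[{"dx":0,"dy":0,"dz":0.0006,"wx":0,"wy":0,"wz":0},{"dx":0,"dy":0,"dz":0.0006,"wx":0,"wy":0,"wz":0},{"dx":0,"dy":0,"dz":0,"wx":0,"wy":0,"wz":0},{"dx":0,"dy":0,"dz":0,"wx":0,"wy":0,"wz":0},{"dx":0,"dy":0,"dz":0,"wx":0,"wy":0,"wz":0}]'|grep -v ori
python3 -m handwheel '[{"dx":0,"dy":0,"dz":0,"wx":0,"wy":0,"wz":0},{"dx":0,"dy":0,"dz":0,"wx":0,"wy":0,"wz":0},{"dx":0,"dy":0,"dz":0,"wx":0,"wy":0,"wz":0},{"dx":0,"dy":0,"dz":0,"wx":0,"wy":0,"wz":0},{"dx":0,"dy":0,"dz":0,"wx":0,"wy":0,"wz":0}]' 1|grep -v ori
python3 -m handwheel '[{"dx":0,"dy":0,"dz":-0.01,"wx":0,"wy":0,"wz":0},{"dx":0,"dy":0,"dz":-0.04,"wx":0,"wy":0,"wz":0},{"dx":0,"dy":0,"dz":-0.06,"wx":0,"wy":0,"wz":0},{"dx":0,"dy":0,"dz":-0.06,"wx":0,"wy":0,"wz":0},{"dx":0,"dy":0,"dz":-0.04,"wx":0,"wy":0,"wz":0}]' |head -2
python3 plan.py 434 238 120 112
```

```text
clock: 24.3
ee_pos: [0.6318, 0.273, 0.0169]
ft_force: [-5.4, -1.6, 3.7]
opening: 0.0415
gripper_force: 64.1
clock: 24.8
ee_pos: [0.6319, 0.2731, 0.016]
ft_force: [-0.5, -0.5, -0.4]
opening: 0.0857
gripper_force: 0.0
clock: 25.3
ee_pos: [0.6329, 0.2733, 0.1242]
t 25.3 pos [632.9 273.3 124.2] shift [ 0.3798 -0.1379  0.0069] after turn [0.3953 0.0835 0.0084] turn [ 5.000e-04  3.600e-03 -5.315e-01]
F [1.  0.5 0.7] open 85.1 grip 0.0 j [ 0.23  0.53  1.34  0.    1.26 -1.17]
```

```bash

python3 -m handwheel '[{"dx":0.0633,"dy":-0.023,"dz":0,"wx":0,"wy":0,"wz":0},{"dx":0.0633,"dy":-0.023,"dz":0,"wx":0,"wy":0,"wz":0},{"dx":0.0633,"dy":-0.023,"dz":0,"wx":0,"wy":0,"wz":0},{"dx":0.0633,"dy":-0.023,"dz":0,"wx":0,"wy":0,"wz":0},{"dx":0.0633,"dy":-0.023,"dz":0,"wx":0,"wy":0,"wz":0}]'|head -2
python3 -m handwheel '[{"dx":0.0633,"dy":-0.023,"dz":0,"wx":0,"wy":0,"wz":0},{"dx":0,"dy":0,"dz":0,"wx":0,"wy":0,"wz":-0.133},{"dx":0,"dy":0,"dz":0,"wx":0,"wy":0,"wz":-0.133},{"dx":0,"dy":0,"dz":0,"wx":0,"wy":0,"wz":-0.133},{"dx":0,"dy":0,"dz":0,"wx":0,"wy":0,"wz":-0.133}]'|head -2
python3 plan.py 434 238 4 112
python3 - <<'E'
from h import *
p,d=arm.snapshot("scene"); cv2.imwrite("pics/g5.png",cv2.resize(p[120:300,330:540],None,fx=3,fy=3))
E
```

```text
clock: 25.8
ee_pos: [0.4647, 0.2433, 0.1213]
clock: 26.3
ee_pos: [0.4329, 0.2377, 0.1215]
t 26.3 pos [432.9 237.7 121.5] shift [-0.0019 -0.0003  0.235 ] after turn [-0.0022 -0.0003  0.235 ] turn [-0.0001  0.001   0.0059]
F [-0.  -0.4 -0. ] open 85.3 grip 0.0 j [ 0.26  0.06  1.93  0.    1.15 -1.7 ]
```

View pics/g5.png

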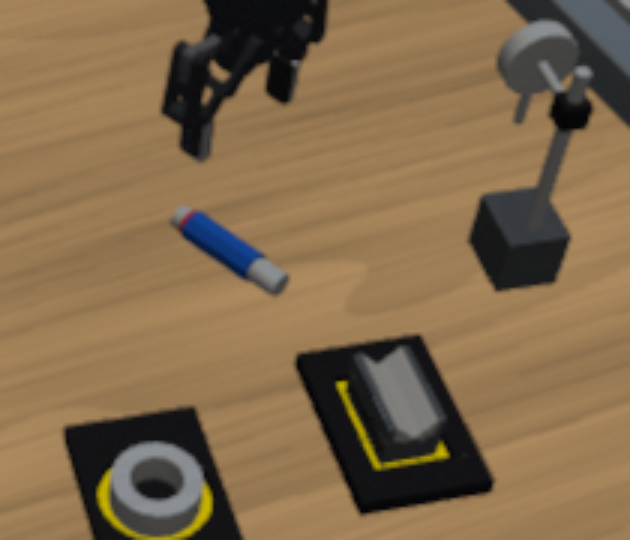

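The vee block lies in its well at (400,400), and the gripper is over the plug gauge at (230,245).

```bash

python3 -m handwheel '[{"dx":-0.001,"dy":0,"dz":0.03,"wx":0,"wy":0,"wz":0.005},{"dx":0,"dy":0,"dz":0.05,"wx":0,"wy":0,"wz":0},{"dx":0,"dy":0,"dz":0.05,"wx":0,"wy":0,"wz":0},{"dx":0,"dy":0,"dz":0.03,"wx":0,"wy":0,"wz":0},{"dx":0,"dy":0,"dz":0.02,"wx":0,"wy":0,"wz":0}]'|head -2
python3 -m handwheel '[{"dx":0,"dy":0,"dz":0.02,"wx":0,"wy":0,"wz":0},{"dx":0,"dy":0,"dz":0.015,"wx":0,"wy":0,"wz":0},{"dx":0,"dy":0,"dz":0.01,"wx":0,"wy":0,"wz":0},{"dx":0,"dy":0,"dz":0.005,"wx":0,"wy":0,"wz":0},{"dx":0,"dy":0,"dz":0,"wx":0,"wy":0,"wz":0}]' 0.6|grep -v ori
python3 plan.py 434 238 5 112
```

```text
clock: 26.85
ee_pos: [0.4326, 0.2377, 0.0299]
clock: 27.35
ee_pos: [0.4333, 0.2379, 0.0059]
ft_force: [-0.6, 0.2, 0.3]
opening: 0.0512
gripper_force: 0.0
t 27.35 pos [433.3 237.9   5.9] shift [-0.0014 -0.0003  0.0018] after turn [-0.0014 -0.0003  0.0018] turn [-0.      0.     -0.0047]
F [-0.6  0.2  0.3] open 51.2 grip 0.0 j [ 0.26  0.27  1.97 -0.    0.9  -1.69]
```

```bash

python3 -m handwheel '[{"dx":0,"dy":0,"dz":0.001,"wx":0,"wy":0,"wz":0},{"dx":0,"dy":0,"dz":0,"wx":0,"wy":0,"wz":0},{"dx":0,"dy":0,"dz":0,"wx":0,"wy":0,"wz":0},{"dx":0,"dy":0,"dz":0,"wx":0,"wy":0,"wz":0},{"dx":0,"dy":0,"dz":0,"wx":0,"wy":0,"wz":0}]' 0|grep -v ori
python3 -m handwheel '[{"dx":0,"dy":0,"dz":0,"wx":0,"wy":0,"wz":0},{"dx":0,"dy":0,"dz":0,"wx":0,"wy":0,"wz":0},{"dx":0,"dy":0,"dz":0,"wx":0,"wy":0,"wz":0},{"dx":0,"dy":0,"dz":0,"wx":0,"wy":0,"wz":0},{"dx":0,"dy":0,"dz":0,"wx":0,"wy":0,"wz":0}]' 0|grep -v ori
python3 plan.py 622 -94 105 105
```

```text
clock: 27.85
ee_pos: [0.4338, 0.238, 0.0061]
ft_force: [-1.0, 0.5, 5.7]
opening: 0.0226
gripper_force: 59.6
clock: 28.35
ee_pos: [0.4337, 0.238, 0.006]
ft_force: [-1.0, 0.4, 6.0]
opening: 0.0221
gripper_force: 59.6
t 28.35 pos [433.7 238.    6. ] shift [-0.1042 -0.7563 -0.1978] after turn [-0.1918 -0.7389 -0.1979] turn [-0.      0.0009  0.1121]
F [-1.   0.4  6. ] open 22.1 grip 59.6 j [ 0.26  0.27  1.97  0.    0.9  -1.69]
```

```bash

python3 -m handwheel '[{"dx":0,"dy":0,"dz":-0.01,"wx":0,"wy":0,"wz":0},{"dx":0,"dy":0,"dz":-0.04,"wx":0,"wy":0,"wz":0},{"dx":0,"dy":0,"dz":-0.06,"wx":0,"wy":0,"wz":0},{"dx":0,"dy":0,"dz":-0.05,"wx":0,"wy":0,"wz":0.056},{"dx":0,"dy":0,"dz":-0.02,"wx":0,"wy":0,"wz":0.056}]'|grep -v ori
python3 -m handwheel '[{"dx":-0.011,"dy":-0.042,"dz":0,"wx":0,"wy":0,"wz":0},{"dx":-0.021,"dy":-0.08,"dz":0,"wx":0,"wy":0,"wz":0},{"dx":-0.021,"dy":-0.08,"dz":0,"wx":0,"wy":0,"wz":0},{"dx":-0.021,"dy":-0.08,"dz":0,"wx":0,"wy":0,"wz":0},{"dx":-0.021,"dy":-0.08,"dz":0,"wx":0,"wy":0,"wz":0}]'|head -2
python3 -m handwheel '[{"dx":-0.021,"dy":-0.08,"dz":0,"wx":0,"wy":0,"wz":0},{"dx":-0.021,"dy":-0.08,"dz":0,"wx":0,"wy":0,"wz":0},{"dx":-0.021,"dy":-0.08,"dz":0,"wx":0,"wy":0,"wz":0},{"dx":-0.02,"dy":-0.08,"dz":0,"wx":0,"wy":0,"wz":0},{"dx":-0.014,"dy":-0.057,"dz":0,"wx":0,"wy":0,"wz":0}]'|grep -v ori
python3 plan.py 622 -94 12 105
```

```text
clock: 28.85
ee_pos: [0.4345, 0.2382, 0.0979]
ft_force: [0.3, 0.6, -1.5]
opening: 0.0222
gripper_force: 59.1
clock: 29.35
ee_pos: [0.526, 0.0738, 0.0951]
clock: 29.85
ee_pos: [0.6221, -0.0967, 0.0949]
ft_force: [-0.8, 1.1, -1.9]
opening: 0.0225
gripper_force: 59.2
t 29.85 pos [622.1 -96.7  94.9] shift [-0.0013  0.0053  0.1659] after turn [-0.0012  0.0053  0.1659] turn [-0.0002 -0.0004 -0.0013]
F [-0.8  1.1 -1.9] open 22.5 grip 59.2 j [-0.35  0.43  1.55 -0.    1.17 -2.18]
```

```bash

python3 -m handwheel '[{"dx":-0.001,"dy":0.003,"dz":0.03,"wx":0,"wy":0,"wz":0},{"dx":0,"dy":0,"dz":0.05,"wx":0,"wy":0,"wz":0},{"dx":0,"dy":0,"dz":0.04,"wx":0,"wy":0,"wz":0},{"dx":0,"dy":0,"dz":0.02,"wx":0,"wy":0,"wz":0},{"dx":0,"dy":0,"dz":0.005,"wx":0,"wy":0,"wz":0}]'|grep -v ori
python3 plan.py 622 -94 12 105
python3 - <<'E'
from h import *
p,d=arm.snapshot("scene"); cv2.imwrite("pics/g6.png",cv2.resize(p[210:360,220:400],None,fx=4,fy=4))
E
```

```text
clock: 30.35
ee_pos: [0.62, -0.0916, 0.0208]
ft_force: [-1.2, 0.9, -1.6]
opening: 0.022
gripper_force: 59.2
t 30.35 pos [620.  -91.6  20.8] shift [-0.0027 -0.0057  0.0176] after turn [-0.0027 -0.0056  0.0177] turn [ 0.0022 -0.0032  0.0005]
F [-1.2  0.9 -1.6] open 22.0 grip 59.2 j [-0.34  0.53  1.58  0.    1.04 -2.17]
```

View pics/g6.png

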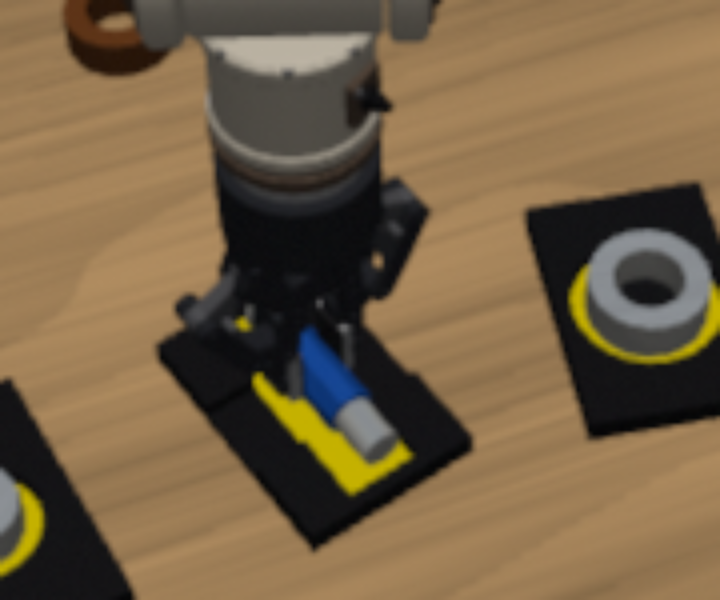

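The plug gauge at (345,400) is over its well. Its long end reaches toward the far end at (375,450), so I'll shift it a few mm back along its axis to centre it end to end, then lower it.

```bash

python3 -m handwheel '[{"dx":0,"dy":0,"dz":0,"wx":0,"wy":0,"wz":0},{"dx":0,"dy":0,"dz":0,"wx":0,"wy":0,"wz":0},{"dx":0,"dy":0,"dz":0,"wx":0,"wy":0,"wz":0},{"dx":0,"dy":0,"dz":0,"wx":0,"wy":0,"wz":0},{"dx":0,"dy":0,"dz":0,"wx":0,"wy":0,"wz":0}]'|head -2
python3 plan.py 619 -95 12 105
```

```text
clock: 30.9
ee_pos: [0.6219, -0.0927, 0.0233]
t 30.9 pos [621.9 -92.7  23.3] shift [ 0.0068 -0.0029  0.0226] after turn [ 0.0068 -0.0029  0.0226] turn [-0.0003  0.0004  0.    ]
F [-0.8 -0.5 -2.3] open 22.4 grip 59.2 j [-0.34  0.52  1.58 -0.    1.04 -2.17]
```

```bash

python3 -m handwheel '[{"dx":0.007,"dy":-0.003,"dz":0.005,"wx":0,"wy":0,"wz":0},{"dx":0,"dy":0,"dz":0.005,"wx":0,"wy":0,"wz":0},{"dx":0,"dy":0,"dz":0.004,"wx":0,"wy":0,"wz":0},{"dx":0,"dy":0,"dz":0.003,"wx":0,"wy":0,"wz":0},{"dx":0,"dy":0,"dz":0.001,"wx":0,"wy":0,"wz":0}]'|grep -v ori
python3 -m handwheel '[{"dx":0,"dy":0,"dz":0.001,"wx":0,"wy":0,"wz":0},{"dx":0,"dy":0,"dz":0.001,"wx":0,"wy":0,"wz":0},{"dx":0,"dy":0,"dz":0.001,"wx":0,"wy":0,"wz":0},{"dx":0,"dy":0,"dz":0,"wx":0,"wy":0,"wz":0},{"dx":0,"dy":0,"dz":0,"wx":0,"wy":0,"wz":0}]'|grep -v ori
python3 plan.py 619 -95 12 105
```

```text
clock: 31.4
ee_pos: [0.6185, -0.0949, 0.0135]
ft_force: [-0.4, -0.1, -1.5]
opening: 0.0225
gripper_force: 59.2
clock: 31.9
ee_pos: [0.6188, -0.095, 0.0124]
ft_force: [0.9, 0.3, -1.4]
opening: 0.0226
gripper_force: 59.2
t 31.9 pos [618.8 -95.   12.4] shift [-0.0004 -0.0001  0.0009] after turn [-0.0004 -0.0001  0.0009] turn [-0.0001  0.0001  0.0001]
F [ 0.9  0.3 -1.4] open 22.6 grip 59.2 j [-0.35  0.54  1.59 -0.    1.02 -2.18]
```

```bash

python3 -m handwheel '[{"dx":0,"dy":0,"dz":0.0006,"wx":0,"wy":0,"wz":0},{"dx":0,"dy":0,"dz":0.0006,"wx":0,"wy":0,"wz":0},{"dx":0,"dy":0,"dz":0.0006,"wx":0,"wy":0,"wz":0},{"dx":0,"dy":0,"dz":0,"wx":0,"wy":0,"wz":0},{"dx":0,"dy":0,"dz":0,"wx":0,"wy":0,"wz":0}]'|grep -v ori
python3 plan.py 619 -95 12 105
```

```text
clock: 32.4
ee_pos: [0.6188, -0.095, 0.0121]
ft_force: [-3.1, 0.7, 6.3]
opening: 0.0224
gripper_force: 60.1
t 32.4 pos [618.8 -95.   12.1] shift [-0.0004 -0.0001  0.0001] after turn [-0.0004 -0.0001  0.0001] turn [-0.0001  0.      0.0002]
F [-3.1  0.7  6.3] open 22.4 grip 60.1 j [-0.35  0.54  1.59 -0.    1.02 -2.18]
```

```bash

python3 -m handwheel '[{"dx":0,"dy":0,"dz":0,"wx":0,"wy":0,"wz":0},{"dx":0,"dy":0,"dz":0,"wx":0,"wy":0,"wz":0},{"dx":0,"dy":0,"dz":0,"wx":0,"wy":0,"wz":0},{"dx":0,"dy":0,"dz":0,"wx":0,"wy":0,"wz":0},{"dx":0,"dy":0,"dz":0,"wx":0,"wy":0,"wz":0}]' 0.7|grep -v ori
python3 -m handwheel '[{"dx":0,"dy":0,"dz":-0.01,"wx":0,"wy":0,"wz":0},{"dx":0,"dy":0,"dz":-0.03,"wx":0,"wy":0,"wz":0},{"dx":0,"dy":0,"dz":-0.06,"wx":0,"wy":0,"wz":0},{"dx":0,"dy":0,"dz":-0.08,"wx":0,"wy":0,"wz":0},{"dx":0,"dy":0,"dz":-0.08,"wx":0,"wy":0,"wz":0}]' |head -2
python3 -m handwheel '[{"dx":0.07,"dy":0,"dz":0,"wx":0,"wy":0,"wz":0},{"dx":0.08,"dy":0,"dz":0,"wx":0,"wy":0,"wz":0},{"dx":0.08,"dy":0,"dz":0,"wx":0,"wy":0,"wz":0},{"dx":0.08,"dy":0,"dz":0,"wx":0,"wy":0,"wz":0},{"dx":0.07,"dy":0,"dz":0,"wx":0,"wy":0,"wz":0}]' |grep -v ori
python3 - <<'E'
from h import *
p,d=arm.snapshot("top"); cv2.imwrite("pics/f1.png",cv2.resize(p[140:320,60:540],(800,300)))
p,d=arm.snapshot("scene"); cv2.imwrite("pics/f2.png",cv2.resize(p[180:400,160:520],(800,489)))
E
```

```text
clock: 32.9
ee_pos: [0.6187, -0.095, 0.0114]
ft_force: [0.6, 0.1, 0.3]
opening: 0.06
gripper_force: 0.0
clock: 33.4
ee_pos: [0.6186, -0.0949, 0.144]
clock: 33.9
ee_pos: [0.4338, -0.1445, 0.1427]
ft_force: [0.1, -0.6, 0.9]
opening: 0.0597
gripper_force: 0.0
```

View pics/f1.png

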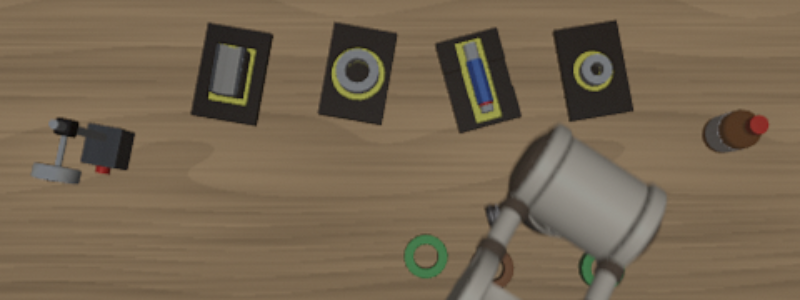

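View pics/f2.png

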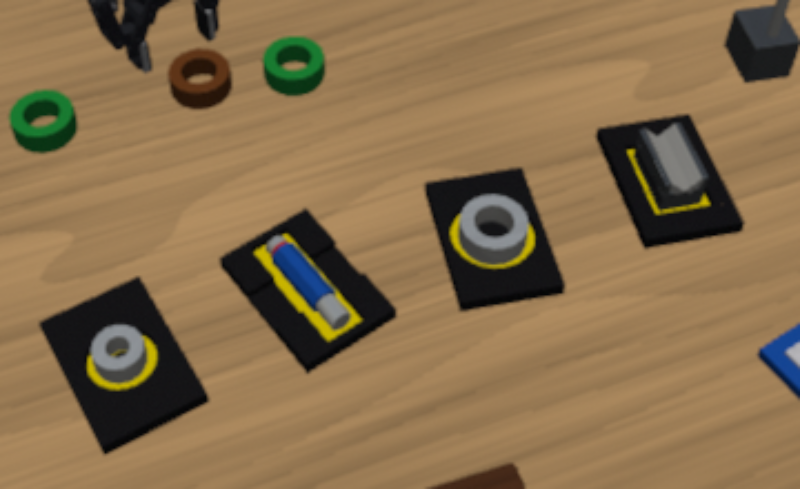

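In both views all four gauges lie flat in their wells. In the scene crop they are the small ring (118,350), plug (308,282), large ring (494,228) and vee block (672,160). The dial stand and oil bottle look undisturbed, so I'm handing in.

```bash

python3 -m handwheel '[{"dx":0,"dy":0,"dz":0,"wx":0,"wy":0,"wz":0},{"dx":0,"dy":0,"dz":0,"wx":0,"wy":0,"wz":0},{"dx":0,"dy":0,"dz":0,"wx":0,"wy":0,"wz":0},{"dx":0,"dy":0,"dz":0,"wx":0,"wy":0,"wz":0},{"dx":0,"dy":0,"dz":0,"wx":0,"wy":0,"wz":0}]'|head -2
python3 -c "
from station import arm
print(arm.sign_off())"
```

```text
clock: 34.5
ee_pos: [0.4356, -0.144, 0.1415]
the job is handed in; nothing more can be done
None
```

All four gauges are lying flat in their own wells, each set down under force control; the dial stand and oil bottle were left alone, and the job was handed in at 34.5 s (the judge's result was not shown).

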